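# Stow the bearing block and slide the parts case shut

### The job

Put the green bearing block flat into the rectangular nest of the blue parts case, lowering it in rather than dropping it. Then slide the case's aluminium cover fully home over the compartment by pressing lightly on it and dragging it along; its sheet is thin, so do not lean on it. Leave the brass collar in its nest and the other things on the bench where they are.

Things in the scene. Friction and masses are not known exactly. Their poses are not given: they have to be found in the camera images.
- case: Blue parts case fixed to the bench, 334 (y) x 132 (x) mm. Origin on the bench under the compartment's middle. Compartment inside: x -58..58, y -58..62 mm. Side rails' top at z 63; end stop lip at y 68..78, top z 65. At y -112..-256 a hood (top z 69) hides the open cover's rear. Yellow nest plate: top z 16, with 10 mm deep chamfered nests: one 80 (x) x 42 (y) mm, one round, 40 mm wide.
- nest (a point): Centre of the floor of the rectangular nest, at (0, 18, 6) mm in the case's frame, same axes as the case.
- collar_nest (a point): Centre of the floor of the round nest, at (0, -34, 6) mm in the case's frame, same axes as the case.
- cover (a joint): Slide of the flat aluminium cover (112 x 190 x 5 mm, its top 50 to 60 mm above the bench, as shimmed, different each time). 0 = fully home against the end stop, 0.130 m = fully open; closing moves it along the case's +y. No handle, and its rear edge is hidden: drag it by friction from above. 3 N of slide friction; stays where left. More than 40 N of push on case or cover dents it.
- cover_pad (a point): Point on the cover's runner under the centre of the black ribbed rubber finger pad (70 mm along x, 30 mm along y), 20 mm behind the cover's leading edge, 52 mm above the bench; moves with the cover, axes as the case. The pad's flat top lies 0 to 10 mm above this point, depending on hidden shims: find it by touch.
- block: Loose green cast bearing block: rectangular foot 76 (x) x 38 (y) x 12 mm with a round-topped housing on its middle, 32 mm along x, 32 mm across flat faces along y, top at 34 mm; bore along y. Origin: centre of the underside. 0.3 to 0.5 kg. The same turned half round.
- collar: Loose brass collar already lying in the round nest: 37 mm diameter, 20 mm bore, 14 mm high, origin at the centre of its underside. Stays in its nest.
- bolt_a: Loose rusty bolt with nut, 150 mm long along x, 28 mm thick; bystander. Origin: under its middle.
- bolt_b: Loose steel bolt with nut, 170 mm long along x, 28 mm thick; bystander. Origin: under its middle.
- hub: Loose brass flanged hub, 116 mm diameter, 66 mm high; bystander. Origin: centre of its underside.
- canister: Loose upright aluminium can, 54 mm diameter, 130 mm high; bystander. Origin: centre of its underside.
- wrench: Loose wrench lying along its x; bystander. Origin: under its middle.
- washer: Loose rusty flat ring, 84 mm diameter, 8 mm thick; bystander. Origin: centre of its underside.
Mind the look-alikes: they are no part of the job. What is meant by the block is not orange, purple or red, and is the larger of those in its own colour.

How it is judged:
On the way:
1. the bearing block sits flat in its nest, let go, with the cover still open (z of block in the frame of nest below 0.003 m and horizontal distance between block and nest below 0.006 m and angle between block's own z axis and vertical below 0.06 rad and contact force between the fingers and block below 0.1 N and value of joint cover above 0.06 m), for 0.2 s.
At the end, for the whole second after the job is handed in: The cover is home within 3 mm; the bearing block lies at rest in the rectangular nest (within 3 mm of its floor, 6 mm sideways, 0.06 rad of level, 0.12 rad of the nest's direction); the collar is still down in its nest (within 5 mm sideways, 4 mm in height) (value of joint cover below 0.003 m and z of block in the frame of nest below 0.003 m and horizontal distance between block and nest below 0.006 m and angle between block's own z axis and vertical below 0.06 rad and angle between the x axis of block and the x axis of case, either way round below 0.12 rad and horizontal distance between collar and collar_nest below 0.005 m and z of collar in the frame of collar_nest below 0.004 m and linear speed of block below 0.02 m/s); the robot touches nothing.
It fails at once if the case or its cover is pushed with more than 40 N (contact force between any of the arm, the fingers and case above 40 N).
It fails at once if the block is dropped into the case (falling free faster than 0.6 m/s over the nest) (horizontal distance between block and nest below 0.06 m and contact force between the fingers and block below 0.1 N and linear speed of block above 0.6 m/s).
It fails at once if a bystander on the bench is moved more than 30 mm (distance of any of bolt_a, bolt_b, hub, canister, wrench, washer from where it was at the start of the episode above 0.03 m).
It also fails if it takes over 54 s, if anything falls off the work surface, if the arm or the gripper's body presses on something with over 40 N, if the wrist force passes 120 N, or if a joint passes its speed limit or range.

### The arm

A 6-joint arm with a two-finger parallel gripper is mounted at the origin on the work surface. World frame = base frame: x ahead of the robot, y to its left, z up, the work surface at z = 0. Lengths are in m, angles in rad, forces in N, time in s.
With the tool pointing down it reaches from about 0.35 to 0.975 m from the base axis. Payload 4.9 kg.
Tool frame: the origin (TCP) lies at the very end of the fingers, on their centre line; the grasp point (between the pads) lies 19 mm behind it; z points along the fingers, y is the line along which they close (so a half turn about z gives the same grasp; the last joint's range is limited). The gripper opens to 85 mm and grips with 20 to 120 N. Pads are 22 mm wide; open, the fingers measure 114 mm over their backs; the gripper's body (76 mm by 85 mm) begins 54 mm behind the grasp point. The pads swing forward as they close: fully open they stand 13 mm farther back than shut.
Start: joints at [-1.291, 0.053, 1.613, -0, 1.476, -0.119], TCP at [0.243, -0.576, 0.231] pointing down, gripper open.
Joint ranges: [-3.01, 3.01], [-1.01, 2.22], [0.06, 2.58], [-1.02, 4.17], [0.09, 2.62], [-3.14, 3.14]. Speed limits (rad/s): [2.57, 2.57, 3.14, 3.14, 3.14, 3.14].

### API

Orientations are given as a unit quaternion [w, x, y, z].
In Python, from plant import monitor, vision, manip gives the robot as it stands. The module is installed in compiled form; this text tells all that it offers.
- The arm moves only by the tool arm_command, never from a script. Its argument "rows" is a list of rows, each a list of 3 entries, a list of its own where there are three numbers: the finger opening in mm, from 0 to 85.4, then the shift along the world's x, y, z in units of 30 cm (1.0 is 30 cm), then the turn, a rotation vector about the world's x, y, z in units of pi/2 rad (1.0 is pi/2 rad). In form: [[claw, [x, y, z], [wx, wy, wz]], ...]. A call has 1 to 12 rows; each row is the pose to reach, as a shift and turn from the pose commanded when the call began; what a row does not reach only later rows make up. A row lasts 1/12 s, in which the tool goes at most 41.7 mm and 7.16 degrees, less where a joint would pass 70% of its speed; a pose out of reach is approached as far as the arm can. A call with a number of a shift or a turn outside -1 to 1 is refused whole. A call with a gripper value outside its range is refused whole. The fingers move at their own pace and stop on an object; the grip force is fixed at half the most. Time passes only in rows, so rows that repeat a pose let the fingers close. It gives the time, the measured TCP pose, the force, the opening and the grip force at its end, in the units of the state.
- monitor.state(): the state, without advancing time (a new reading comes with each control period).
- vision.grab_frame(name): name is "side" or "top" or "wrist"; returns a dict with "color" (480x640x3 uint8, red, green, blue), "z_map" (480x640 float32, m along the optical axis (not along the pixel's ray), 0 where there is no reading), "mtx" (3x3 intrinsics, pixels), "R" (3x3) and "t" (3): a world point X has camera coordinates R X + t. Camera axes: x right, y down, z forward; pixel columns grow to the right and rows downward; lengths in m; the calibration is good to about 2 mm. A picture is of the moment at which its call begins.
- manip.job_done(): hands the job in; it is judged then, once.
The state is a dict: "time": time; "joint_pos": joint angles; "joint_vel": joint speeds; "joint_efforts": joint torques, N m; "tool_pos": TCP position; "tool_rot": TCP orientation; "contact_force": force on the tool from outside, world axes, zero at the start; "ft_torque": the same for the moment, N m; "gripper_width": opening from 0.0 (shut) to 1.0 (fully open); "grasp_force": force on a finger pad.
Only numpy, scipy, OpenCV 4.12 (cv2) and the standard library are available. Lean on these libraries where they do the work, as an engineer would, in place of code of your own. Each camera call takes 0.05 s, during which the arm holds its last target. There are 200 camera calls.

## Working session

There is one attempt and no reset: what is moved stays moved. The work goes in short steps, Python scripts to look and compute and a tool call to move; the robot and the scene stay as the last step left them, time stands still between calls to the robot, and variables do not carry over. Pictures are saved under pics/ and viewed, at most 10 in all, crops included, and the job is handed in when it is done.

Besides the shell and the picture viewer there is one more tool, called as name([rows], argument=value, ...), one row to a line, values as JSON. arm_command: Moves the arm, as the interface text tells. Shifts and turns lie within -1 to 1; 1 stands for 30 cm of shift or pi/2 rad of turn. Its arguments: {"type":"object","properties":{"rows":{"type":"array"}},"required":["rows"]}

```bash
mkdir -p pics
cat > h.py <<'E'
import numpy as np, cv2
from plant import monitor, vision, manip
def grab(n):
    f=vision.grab_frame(n); np.savez(f'{n}.npz',**f); return f
def load(n): return dict(np.load(f'{n}.npz'))
def ray(f,u,v):
    d=f['R'].T@np.linalg.inv(f['mtx'])@np.array([u,v,1.]); return -f['R'].T@f['t'],d
def onplane(f,u,v,z):
    c,d=ray(f,u,v); return c+d*(z-c[2])/d[2]
def cloud(f):
    v,u=np.mgrid[:480,:640]; z=f['z_map']
    p=np.stack([u,v,np.ones_like(u)],-1)@np.linalg.inv(f['mtx']).T*z[...,None]
    w=(p-f['t'])@f['R']; w[z==0]=np.nan; return w
def proj(f,X):
    p=f['mtx']@(f['R']@np.array(X)+f['t']); return p[:2]/p[2]
def save(n,im,s=1): cv2.imwrite(f'pics/{n}.png',cv2.resize(im[...,::-1],None,fx=s,fy=s,interpolation=cv2.INTER_CUBIC))
E
python3 - <<'E'
from h import *
a=grab('top');b=grab('side')
save('top0',a['color']);save('side0',b['color'])
for f in(a,b): print(-f['R'].T@f['t'],f['R'][2])
print(monitor.state())
E
```

```text
[ 0.45144246 -0.01345905  1.33529219] [ 8.29455294e-02 -2.54924803e-05 -9.96554082e-01]
[ 0.10075171 -0.98043952  0.80921319] [ 0.35041542  0.75474304 -0.55459172]
{'time': 0.1, 'joint_pos': array([-1.29102532e+00,  5.33096637e-02,  1.61414192e+00, -2.08655142e-06,
        1.47600260e+00, -1.19016833e-01]), 'joint_vel': array([ 2.63213778e-03, -8.30958065e-04,  5.82600991e-05,  7.43894406e-04,
       -1.36751984e-03, -5.39035609e-04]), 'joint_efforts': array([ 9.40815589e-04, -3.94906318e+01, -3.71362352e+01, -5.67032032e-05,
        3.87878987e-03,  5.93756340e-06]), 'tool_pos': array([ 0.24252346, -0.57542176,  0.23018311]), 'tool_rot': array([-9.27676285e-04,  9.80186363e-01,  1.98075306e-01, -7.57667679e-05]), 'contact_force': array([-0.49865823, -0.06078431,  0.58240016]), 'ft_torque': array([ 0.00944947,  0.04467298, -0.0259891 ]), 'grasp_force': 0.0, 'gripper_width': 1.0011556398349157}
```

View pics/top0.png

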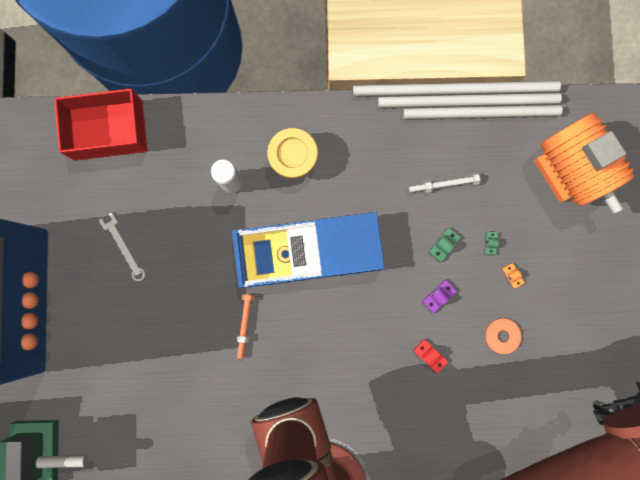

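View pics/side0.png

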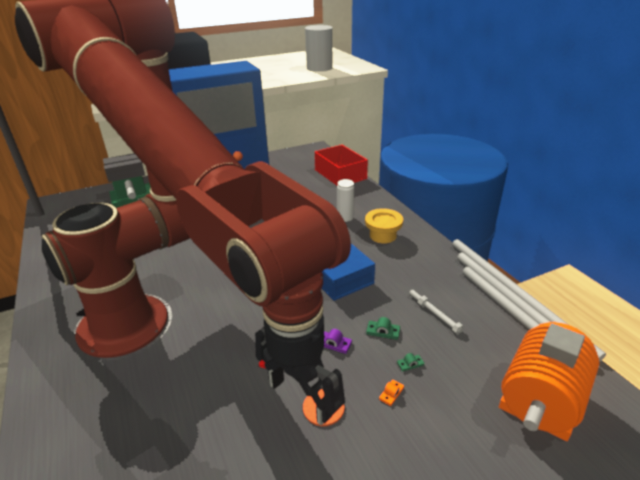

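Candidates in the top view: large green (446,245), small green (492,243), purple (440,296), red (431,356) and orange (513,275). I choose the large green one at (446,245). The side view shows it at (383,328), and the case is half hidden by the arm. Next I check the choice in a crop and measure.

```bash
cat > m.py <<'E'
from h import *
def green(f):
    h=cv2.cvtColor(f['color'],cv2.COLOR_RGB2HSV)
    m=cv2.inRange(h,(60,80,25),(95,255,200))
    return cv2.connectedComponentsWithStats(m)
E
python3 - <<'E'
from m import *
a=load('top');b=load('side')
for n,f in(('top',a),('side',b)):
    k,l,s,c=green(f); w=cloud(f)
    for i in range(1,k):
        if s[i,4]>60:
            m=l==i; p=w[m]; p=p[~np.isnan(p[:,0])]
            print(n,i,s[i],c[i].round(1),np.nanmedian(p,0).round(3),np.nanpercentile(p[:,2],[2,50,98]).round(3))
            if n=='top':
                r=cv2.minAreaRect(np.argwhere(m)[:,::-1].astype(np.float32)); print(r,onplane(f,*r[0],0.012).round(4))
w=cloud(a)
# case heights sampled
for uv in [(240,260),(262,262),(285,255),(300,252),(310,250),(350,245),(265,224),(446,245),(420,320)]: print(uv,w[uv[1],uv[0]].round(3))
c=np.hstack([cv2.resize(a['color'][205:305,225:395],None,fx=3,fy=3,interpolation=2),cv2.resize(a['color'][220:320,415:505],None,fx=3,fy=3,interpolation=2)])
save('crop1',c)
E
```

```text
top 1 [430 229  30  32 414] [444.6 244.6] [ 0.555 -0.305  0.015] [0.008 0.015 0.037]
((444.2577209472656, 244.31153869628906), (15.173102378845215, 30.872438430786133), 37.87498474121094) [ 0.5581 -0.307   0.012 ]
top 2 [485 232  13  22 200] [491.6 242.6] [ 0.558 -0.419  0.01 ] [0.003 0.01  0.028]
((491.3690185546875, 242.5724334716797), (11.460277557373047, 21.67487335205078), 4.763641834259033) [ 0.5597 -0.4191  0.012 ]
top 3 [   0  421   58   59 1583] [ 34.4 444.6] [0.133 0.631 0.032] [0.01  0.032 0.112]
((28.5, 450.0), (58.0, 57.0), 90.0) [0.1027 0.6725 0.012 ]
side 1 [110 177  39  29 575] [127.4 191.1] [0.079 0.629 0.047] [0.022 0.047 0.096]
side 2 [367 317  33  22 421] [383.2 328.2] [ 0.559 -0.313  0.013] [0.004 0.013 0.035]
side 3 [398 354  26  17 251] [409.5 361.6] [ 0.555 -0.423  0.01 ] [0.003 0.01  0.025]
(240, 260) [0.529 0.173 0.054]
(262, 262) [0.526 0.127 0.008]
(285, 255) [0.541 0.073 0.007]
(300, 252) [0.544 0.035 0.063]
(310, 250) [0.548 0.012 0.059]
(350, 245) [ 0.557 -0.08   0.067]
(265, 224) [0.618 0.12  0.001]
(446, 245) [ 0.554 -0.305  0.037]
(420, 320) [ 0.38  -0.245  0.002]
```

View pics/crop1.png

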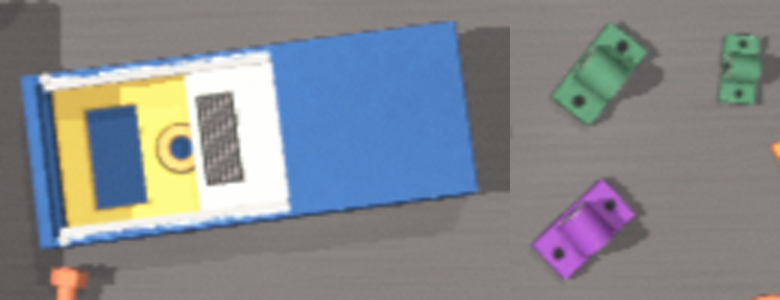

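The crop shows the larger green block, with its long axis running lower left to upper right. It also shows the open case with the cover pad at about (298,250) in the full image. I move above the block with the fingers across its flat faces.

arm_command([
  [60, [0.1, 0.09, 0], [0, 0, -0.07]],
  [60, [0.2, 0.18, 0], [0, 0, -0.14]],
  [60, [0.3, 0.27, 0], [0, 0, -0.21]],
  [60, [0.4, 0.36, 0], [0, 0, -0.28]],
  [60, [0.5, 0.45, 0], [0, 0, -0.35]],
  [60, [0.6, 0.54, 0], [0, 0, -0.42]],
  [60, [0.7, 0.63, 0], [0, 0, -0.49]],
  [60, [0.8, 0.72, 0], [0, 0, -0.56]],
  [60, [0.9, 0.81, 0], [0, 0, -0.63]],
  [60, [1.0, 0.9, 0], [0, 0, -0.69]],
  [60, [1.0, 0.9, 0], [0, 0, -0.69]],
  [60, [1.0, 0.9, 0], [0, 0, -0.69]],
])

```text
time: 1.1
tool_pos: [0.5437, -0.304, 0.2305]
tool_rot: [-0.0, 0.943, -0.334, -0.001]
contact_force: [0.1, 0.2, -0.3]
gripper_width: 0.7
grasp_force: 0.0
```

Run:
```python
from m import *
f=grab('wrist');s=monitor.state();save('w1',f['color'])
print(s['tool_pos'],s['tool_rot'],s['time'],s['joint_pos'].round(2)); print(-f['R'].T@f['t'],f['R'][2])
k,l,st,c=green(f); w=cloud(f)
for i in range(1,k):
    if st[i,4]>300:
        m=l==i;p=w[m];p=p[~np.isnan(p[:,0])]
        print(st[i],c[i],np.percentile(p,[1,50,99],0).round(4))
        t=p[(p[:,2]>.007)&(p[:,2]<.016),:2]
        if len(t)>50: print(len(t),cv2.minAreaRect((t*1000).astype(np.float32)), cv2.minAreaRect((p[:,:2]*1000).astype(np.float32)))
```

```text
[ 0.54278935 -0.30523751  0.23058247] [ 8.08606557e-05  9.42285215e-01 -3.34810576e-01 -6.66708425e-04] 1.15 [-0.63  0.05  1.62 -0.    1.48  1.62]
[ 0.60484816 -0.35238412  0.37278981] [-0.23712492  0.19096466 -0.95252521]
[ 370   71   53   69 1735] [396.68414986 104.91642651] [[ 0.5363 -0.4342  0.0068]
 [ 0.5645 -0.4189  0.0092]
 [ 0.5888 -0.4047  0.0248]]
1030 ((562.3812255859375, -419.5162048339844), (27.002248764038086, 53.57222366333008), 82.55397033691406) ((562.3812255859375, -419.5162048339844), (27.002248764038086, 53.57222366333008), 82.55397033691406)
[ 280  146   41   81 2833] [299.78185669 185.52594423] [[ 0.5252 -0.3409  0.0101]
 [ 0.5637 -0.3098  0.0127]
 [ 0.5969 -0.2749  0.0345]]
1624 ((560.5751342773438, -307.50146484375), (37.182979583740234, 75.42581939697266), 50.533119201660156) ((560.5751342773438, -307.50146484375), (37.182979583740234, 75.42581939697266), 50.533119201660156)
```

View pics/w1.png

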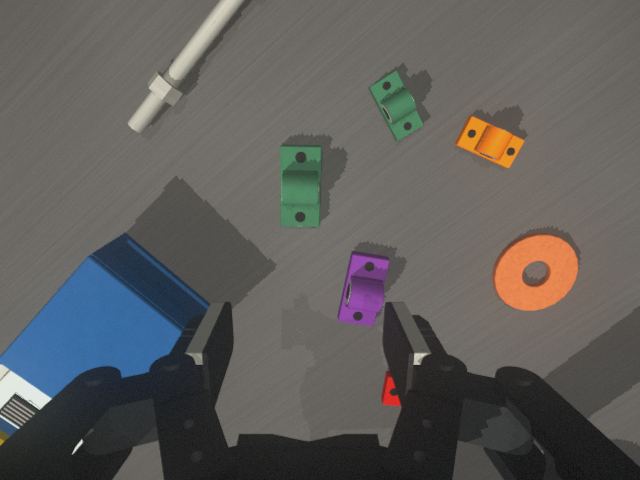

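The wrist view shows the block upright at (300,186) and aligned with the fingers, with the small look-alike at (397,105). I descend and grip.

arm_command([
  [55, [0.06, -0.007, -0.1], [0, 0, -0.004]],
  [55, [0.06, -0.007, -0.22], [0, 0, -0.004]],
  [55, [0.06, -0.007, -0.34], [0, 0, -0.004]],
  [55, [0.06, -0.007, -0.46], [0, 0, -0.004]],
  [55, [0.06, -0.007, -0.57], [0, 0, -0.004]],
  [55, [0.06, -0.007, -0.66], [0, 0, -0.004]],
  [55, [0.06, -0.007, -0.7], [0, 0, -0.004]],
  [55, [0.06, -0.007, -0.715], [0, 0, -0.004]],
  [55, [0.06, -0.007, -0.715], [0, 0, -0.004]],
  [20, [0.06, -0.007, -0.715], [0, 0, -0.004]],
  [20, [0.06, -0.007, -0.715], [0, 0, -0.004]],
  [20, [0.06, -0.007, -0.715], [0, 0, -0.004]],
])

```text
time: 2.15
tool_pos: [0.5623, -0.3095, 0.0199]
tool_rot: [0.001, 0.941, -0.339, 0.002]
contact_force: [-1.8, -0.8, 5.0]
gripper_width: 0.351
grasp_force: 62.2
```

arm_command([
  [20, [0, 0, 0], [0, 0, 0]],
  [20, [0, 0, 0], [0, 0, 0]],
  [20, [0, 0, 0], [0, 0, 0]],
])

```text
time: 2.4
tool_pos: [0.5623, -0.3095, 0.0199]
tool_rot: [0.001, 0.941, -0.339, 0.002]
contact_force: [-2.4, -1.0, 6.0]
gripper_width: 0.355
grasp_force: 62.3
```

The block is gripped with an opening of about 30 mm. I lift it and start the transfer.

arm_command([
  [20, [0, 0, 0.07], [0, 0, 0]],
  [20, [0, 0, 0.18], [0, 0, 0]],
  [20, [0, 0, 0.3], [0, 0, 0]],
  [20, [0, 0, 0.42], [0, 0, 0.05]],
  [20, [-0.01, 0.1, 0.54], [0, 0, 0.12]],
  [20, [-0.02, 0.2, 0.64], [0, 0, 0.19]],
  [20, [-0.04, 0.32, 0.71], [0, 0, 0.26]],
  [20, [-0.05, 0.45, 0.71], [0, 0, 0.33]],
  [20, [-0.06, 0.58, 0.71], [0, 0, 0.4]],
  [20, [-0.07, 0.71, 0.71], [0, 0, 0.47]],
  [20, [-0.08, 0.84, 0.71], [0, 0, 0.536]],
  [20, [-0.09, 0.97, 0.71], [0, 0, 0.536]],
])

```text
time: 3.4
tool_pos: [0.5325, -0.0149, 0.2293]
tool_rot: [-0.0, 0.997, 0.077, -0.0]
contact_force: [0.9, 0.8, -4.7]
gripper_width: 0.355
grasp_force: 61.2
```

Run:
```python
from m import *
f=load('top')
print('nest top cam',onplane(f,263.7,257,.006))
f=grab('wrist');s=monitor.state();print(s['tool_pos'],s['tool_rot'],s['time'],s['grasp_force'],s['contact_force'])
```

```text
nest top cam [0.53776158 0.12350168 0.006     ]
[ 0.53180811 -0.008027    0.22914734] [-3.97659534e-03  9.96915643e-01  7.83785775e-02 -4.32294730e-04] 3.45 61.42921205260791 [-0.63896084  6.80295369 -3.95861567]
```

arm_command([
  [20, [0, 0.12, 0], [0, 0, 0]],
  [20, [0, 0.24, 0], [0, 0, 0]],
  [20, [0, 0.35, 0], [0, 0, 0]],
  [20, [0, 0.43, 0], [0, 0, 0]],
  [20, [0, 0.467, 0], [0, 0, 0]],
  [20, [0, 0.467, 0], [0, 0, 0]],
  [20, [0, 0.467, 0], [0, 0, 0]],
  [20, [0, 0.467, 0], [0, 0, 0]],
])

```text
time: 4.12
tool_pos: [0.5336, 0.122, 0.2295]
tool_rot: [0.0, 0.997, 0.075, -0.0]
contact_force: [-0.5, -0.0, -3.8]
gripper_width: 0.354
grasp_force: 61.8
```

Run:
```python
from m import *
f=grab('wrist');s=monitor.state();save('w2',f['color'])
print(s['tool_pos'],s['tool_rot'],s['time'],s['grasp_force'],s['contact_force'])
hs=cv2.cvtColor(f['color'],cv2.COLOR_RGB2HSV);w=cloud(f)
np.save('w2.npy',w)
blue=cv2.inRange(hs,(100,100,30),(125,255,255))
k,l,st,c=cv2.connectedComponentsWithStats(blue)
for i in range(1,k):
    if st[i,4]>200:
        m=l==i;p=w[m];p=p[~np.isnan(p[:,0])];print(i,st[i],c[i].round(1),np.percentile(p,[2,50,98],0).round(4).tolist())
```

```text
[0.53371006 0.12186377 0.22956529] [ 2.81444795e-04  9.97217627e-01  7.45445550e-02 -1.86287946e-04] 4.1667 61.84006660769228 [ 0.26500144  0.11711001 -4.22114316]
1 [ 232  121   26  162 3185] [243.3 200.2] [[0.4735, 0.1641, 0.0434], [0.5392, 0.1763, 0.0643], [0.5983, 0.1879, 0.0662]]
2 [  259   122   381   177 28173] [544.  214.2] [[0.4961, -0.1438, 0.0625], [0.5669, -0.0678, 0.0688], [0.6252, 0.0785, 0.0702]]
3 [ 286  154   42   67 1830] [302.1 194.4] [[0.5167, 0.1055, 0.0043], [0.539, 0.13, 0.0059], [0.5705, 0.1451, 0.0075]]
```

View pics/w2.png

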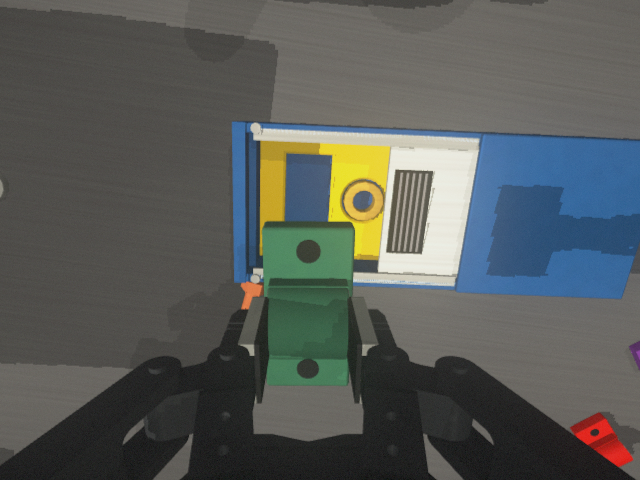

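The block hides the rear edge of the nest at (308,222). The collar shows at (363,201) and the cover's leading edge at column 388. I back off 45 mm to see the whole nest.

arm_command([
  [20, [-0.08, 0, 0], [0, 0, 0]],
  [20, [-0.15, 0, 0], [0, 0, 0]],
  [20, [-0.15, 0, 0], [0, 0, 0]],
  [20, [-0.15, 0, 0], [0, 0, 0]],
  [20, [-0.15, 0, 0], [0, 0, 0]],
])

```text
time: 4.58
tool_pos: [0.4893, 0.1223, 0.2301]
tool_rot: [0.0, 0.997, 0.075, 0.001]
contact_force: [0.4, -0.1, -3.5]
gripper_width: 0.354
grasp_force: 61.8
```

Run:
```python
from m import *
f=grab('wrist');s=monitor.state();save('w3',cv2.resize(f['color'][80:400,200:500],None,fx=1.8,fy=1.8))
tp=s['tool_pos'];print(tp,s['tool_rot'],s['time'])
hs=cv2.cvtColor(f['color'],cv2.COLOR_RGB2HSV);w=cloud(f)
def rect(m,name,zlo,zhi,plane=None):
    k,l,st,c=cv2.connectedComponentsWithStats(m)
    for i in range(1,k):
        if st[i,4]<400: continue
        mm=(l==i);p=w[mm];ok=(p[:,2]>zlo)&(p[:,2]<zhi)
        if ok.sum()<300: continue
        p=p[ok];r=cv2.minAreaRect((p[:,:2]*1000).astype(np.float32))
        print(name,st[i],np.median(p,0).round(4),[np.round(x,1) for x in r])
        if plane is not None:
            v,u=np.nonzero(mm);q=np.array([onplane(f,a,b,plane)[:2] for a,b in zip(u,v)])*1000
            print('  plane',[np.round(x,1) for x in cv2.minAreaRect(q.astype(np.float32))])
blue=cv2.inRange(hs,(100,100,30),(125,255,255));rect(blue,'nest',0,.012,.016)
yel=cv2.inRange(hs,(18,120,60),(35,255,255));rect(yel,'yellow',.0,.05)
g=cv2.inRange(hs,(60,80,25),(95,255,255))
k,l,st,c=cv2.connectedComponentsWithStats(g);i=1+st[1:,4].argmax();m=l==i
p=w[m];p=p[~np.isnan(p[:,0])]
print(np.percentile(p[:,2],[1,5,25,50,75,95,99]).round(4))
h=np.histogram(p[:,2],bins=np.arange(.15,.28,.003));print([(round(b,3),n) for n,b in zip(h[0],h[1]) if n>50])
```

```text
[0.48939785 0.12240184 0.23011458] [7.26445032e-05 9.97209927e-01 7.46467455e-02 4.68416362e-04] 4.6333
nest [ 292  103   35   89 2047] [0.5404 0.1331 0.0059] [array([540. , 129.6]), array([78.3, 29.2]), np.float64(6.0)]
  plane [array([540.8, 129.6]), array([76.2, 28.4]), np.float64(6.1)]
yellow [  265    80   138   137 12408] [0.5465 0.0981 0.0159] [array([540.9, 109.9]), array([115.3, 116.7]), np.float64(6.1)]
[0.2207 0.2212 0.222  0.2242 0.2414 0.2438 0.2444]
[(np.float64(0.219), np.int64(2912)), (np.float64(0.222), np.int64(3078)), (np.float64(0.225), np.int64(86)), (np.float64(0.228), np.int64(303)), (np.float64(0.231), np.int64(369)), (np.float64(0.234), np.int64(651)), (np.float64(0.237), np.int64(794)), (np.float64(0.24), np.int64(2045)), (np.float64(0.243), np.int64(1693))]
```

View pics/w3.png

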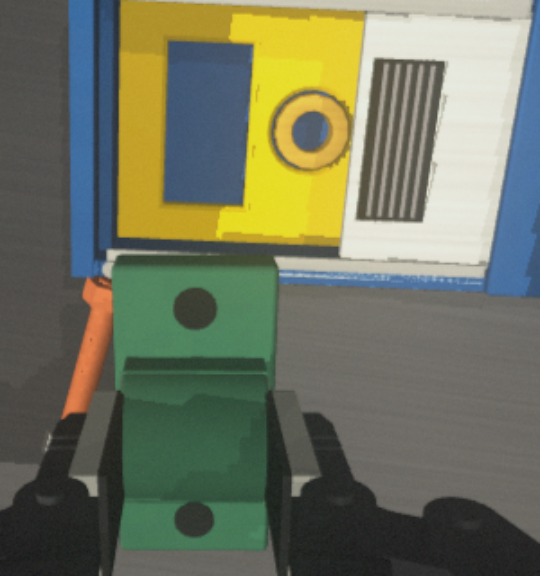

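Run:
```python
from m import *
f=grab('wrist');s=monitor.state();w=cloud(f);tp=s['tool_pos'];print(tp)
hs=cv2.cvtColor(f['color'],cv2.COLOR_RGB2HSV)
for u in range(284,350,3): print(u,hs[150,u],w[150,u].round(4))
R=lambda r:[np.round(x,2) for x in r]
g=cv2.inRange(hs,(60,80,25),(95,255,255))
k,l,st,c=cv2.connectedComponentsWithStats(g);m=l==1+st[1:,4].argmax()
q=m&(w[...,2]>.2185)&(w[...,2]<.2255)
print('foot',R(cv2.minAreaRect((w[q][:,:2]*1000).astype(np.float32))))
v,u=np.nonzero(q);z=np.median(w[q][:,2]);P=np.array([onplane(f,a,b,z)[:2] for a,b in zip(u,v)])*1000
print(z,'foot plane',R(cv2.minAreaRect(P.astype(np.float32))))
b=((w[...,2]>-.002)&(w[...,2]<.0105)).astype(np.uint8)*255; b[:, :270]=0;b[:95]=0;b[205:]=0;b[:,350:]=0
k,l,st,c=cv2.connectedComponentsWithStats(b)
for i in range(1,k):
    if st[i,4]>300:
        r=cv2.minAreaRect((w[l==i][:,:2]*1000).astype(np.float32)); print('low',st[i],R(r))
```

```text
[0.48942268 0.12255354 0.23010015]
284 [ 24 203 196] [0.5364 0.1514 0.0153]
287 [ 24 199 197] [0.5369 0.1486 0.0167]
290 [ 23 197 171] [0.5371 0.1461 0.0142]
293 [107 106 113] [0.5367 0.1437 0.0044]
296 [106 112 114] [0.5373 0.1409 0.0066]
299 [108 109 115] [0.5376 0.1382 0.005 ]
302 [107 112 114] [0.538  0.1354 0.0058]
305 [107 109 117] [0.5386 0.1327 0.0071]
308 [108 106 118] [0.5389 0.13   0.0057]
311 [108 103 116] [0.5393 0.1272 0.0065]
314 [107 106 118] [0.5397 0.1245 0.0058]
317 [106  98 115] [0.5402 0.1218 0.0066]
320 [107 102 118] [0.5405 0.119  0.0058]
323 [107  94 119] [0.5409 0.1163 0.0055]
326 [108  96 117] [0.5414 0.1136 0.0066]
329 [108  95 118] [0.5419 0.1109 0.007 ]
332 [107  92 119] [0.5422 0.1081 0.0059]
335 [108  87 117] [0.5426 0.1053 0.0054]
338 [ 26 186 195] [0.5435 0.1033 0.0131]
341 [ 29 216 230] [0.544  0.1008 0.0152]
344 [ 28 211 232] [0.5445 0.0983 0.0169]
347 [ 29 213 231] [0.5449 0.0956 0.0163]
foot [array([487.77, 122.57]), array([75.77, 37.69]), np.float64(8.24)]
0.22201047947480873 foot plane [array([488.1, 122.6]), array([75.24, 37.42]), np.float64(8.24)]
low [ 291  103   50   92 4158] [array([540.04, 124.03]), array([80.35, 42.2 ]), np.float64(6.09)]
```

The nest centre is at (0.5400, 0.1240) with yaw 6.1°. The held block is at (0.4878, 0.1226) with yaw 8.2°, its underside 20 mm above the TCP level. I align it above the rails and re-measure.

arm_command([
  [20, [0.08, 0.005, 0], [0, 0, -0.024]],
  [20, [0.14, 0.005, -0.08], [0, 0, -0.024]],
  [20, [0.174, 0.005, -0.18], [0, 0, -0.024]],
  [20, [0.174, 0.005, -0.28], [0, 0, -0.024]],
  [20, [0.174, 0.005, -0.36], [0, 0, -0.024]],
  [20, [0.174, 0.005, -0.42], [0, 0, -0.024]],
  [20, [0.174, 0.005, -0.433], [0, 0, -0.024]],
  [20, [0.174, 0.005, -0.433], [0, 0, -0.024]],
  [20, [0.174, 0.005, -0.433], [0, 0, -0.024]],
])

```text
time: 5.43
tool_pos: [0.542, 0.1245, 0.101]
tool_rot: [-0.0, 0.998, 0.056, 0.001]
contact_force: [0.6, -0.1, -3.2]
gripper_width: 0.353
grasp_force: 61.8
```

```bash
cat > foot.py <<'E'
from m import *
f=grab('wrist');s=monitor.state();w=cloud(f);tp=s['tool_pos'];print(tp,s['tool_rot'],s['time'],s['contact_force'])
R=lambda r:[np.round(x,2) for x in r]
hs=cv2.cvtColor(f['color'],cv2.COLOR_RGB2HSV)
g=cv2.inRange(hs,(60,80,25),(95,255,255))
k,l,st,c=cv2.connectedComponentsWithStats(g);m=l==1+st[1:,4].argmax()
z0=tp[2]-.008;q=m&(abs(w[...,2]-z0)<.004)
print('foot',np.median(w[q][:,2]),R(cv2.minAreaRect((w[q][:,:2]*1000).astype(np.float32))))
E
python3 - <<'E'
from foot import *
b=((w[...,2]>-.002)&(w[...,2]<.0105)).astype(np.uint8)*255
k,l,st,c=cv2.connectedComponentsWithStats(b)
for i in range(1,k):
    if st[i,4]>100:
        p=w[l==i]
        if abs(np.median(p[:,0])-.54)<.05 and abs(np.median(p[:,1])-.124)<.04: print('low',st[i],R(cv2.minAreaRect((p[:,:2]*1000).astype(np.float32))),p.min(0),p.max(0))
save('w4',cv2.resize(f['color'][0:400,150:550],None,fx=1.5,fy=1.5))
# cover & pad from this view
for z in(.05,.055,.06): print(z,((abs(w[...,2]-z)<.002)).sum())
E
```

```text
[0.5424646  0.12461324 0.10182699] [-4.73505725e-05  9.98409757e-01  5.63510959e-02  1.58401828e-03] 5.4833 [-0.22409509 -0.10317308 -3.18747374]
foot 0.0927979246228264 [array([540.05, 124.66]), array([76.13, 37.25]), np.float64(6.29)]
low [ 275  189   70   33 2255] [array([568.32, 126.96]), array([21.08, 42.3 ]), np.float64(6.74)] [0.5563489  0.10511312 0.0038746 ] [0.58126978 0.14893823 0.01046197]
0.05 603
0.055 3070
0.06 15707
```

View pics/w4.png

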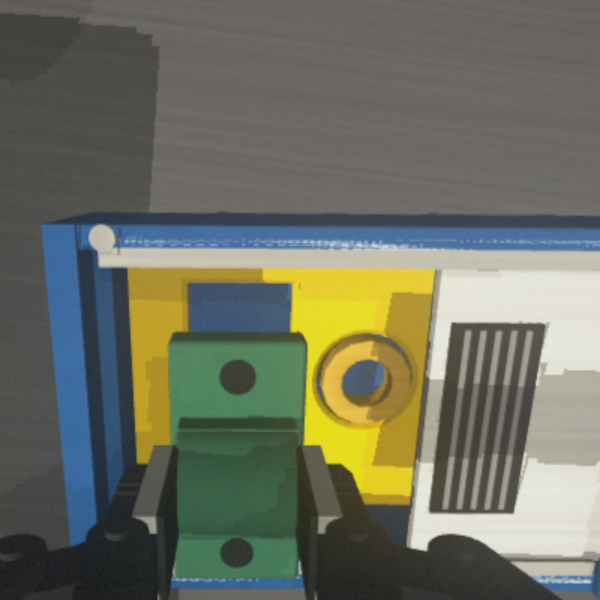

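The held block and the visible nest strip agree to within about 0.6 mm, so I lower with a small correction.

arm_command([
  [20, [-0.002, -0.002, -0.05], [0, 0, 0]],
  [20, [-0.002, -0.002, -0.11], [0, 0, 0]],
  [20, [-0.002, -0.002, -0.16], [0, 0, 0]],
  [20, [-0.002, -0.002, -0.18], [0, 0, 0]],
  [20, [-0.002, -0.002, -0.195], [0, 0, 0]],
  [20, [-0.002, -0.002, -0.21], [0, 0, 0]],
  [20, [-0.002, -0.002, -0.21], [0, 0, 0]],
  [20, [-0.002, -0.002, -0.21], [0, 0, 0]],
])

```text
time: 6.15
tool_pos: [0.541, 0.124, 0.0378]
tool_rot: [-0.0, 0.998, 0.056, 0.001]
contact_force: [0.3, -0.8, -4.0]
gripper_width: 0.356
grasp_force: 61.7
```

```bash
python3 foot.py
```

```text
[0.54111436 0.12404322 0.03797013] [-2.46230896e-05  9.98404554e-01  5.64583386e-02  8.95074685e-04] 6.2 [-0.85339067  0.05314922 -4.21220079]
foot 0.029856806206728054 [array([526.43, 123.04]), array([48.86, 37.07]), np.float64(7.3)]
```

arm_command([
  [20, [0, 0, -0.008], [0, 0, 0]],
  [20, [0, 0, -0.016], [0, 0, 0]],
  [20, [0, 0, -0.024], [0, 0, 0]],
  [20, [0, 0, -0.032], [0, 0, 0]],
  [20, [0, 0, -0.036], [0, 0, 0]],
  [20, [0, 0, -0.04], [0, 0, 0]],
  [20, [0, 0, -0.04], [0, 0, 0]],
])

```text
time: 6.78
tool_pos: [0.5404, 0.124, 0.0259]
tool_rot: [0.0, 0.998, 0.056, -0.0]
contact_force: [-4.6, -0.8, 3.8]
gripper_width: 0.354
grasp_force: 62.7
```

The TCP is at 25.9 mm, so the block is on the nest floor with light contact. I release it and rise.

arm_command([
  [44, [0, 0, 0], [0, 0, 0]],
  [44, [0, 0, 0], [0, 0, 0]],
  [44, [0, 0, 0], [0, 0, 0]],
  [44, [0, 0, 0.03], [0, 0, 0]],
  [44, [0, 0, 0.1], [0, 0, 0]],
  [44, [0, 0, 0.22], [0, 0, 0]],
  [44, [-0.05, 0, 0.34], [0, 0, 0]],
  [44, [-0.12, 0, 0.46], [0, 0, 0]],
  [44, [-0.2, 0, 0.55], [0, 0, 0]],
  [44, [-0.2, 0, 0.55], [0, 0, 0]],
  [44, [-0.2, 0, 0.55], [0, 0, 0]],
  [44, [-0.2, 0, 0.55], [0, 0, 0]],
])

```text
time: 7.78
tool_pos: [0.4803, 0.1239, 0.19]
tool_rot: [0.0, 0.998, 0.056, 0.0]
contact_force: [-0.4, 0.3, -0.5]
gripper_width: 0.513
grasp_force: 0.0
```

Run:
```python
from m import *
f=grab('wrist');s=monitor.state();w=cloud(f);np.save('w5.npy',w);print(s['tool_pos'],s['tool_rot'],s['time'],s['contact_force'],s['joint_pos'].round(2))
R=lambda r:[np.round(x,2) for x in r]
hs=cv2.cvtColor(f['color'],cv2.COLOR_RGB2HSV)
g=cv2.inRange(hs,(60,80,25),(95,255,255))
k,l,st,c=cv2.connectedComponentsWithStats(g);m=l==1+st[1:,4].argmax()
q=m&(w[...,2]>.013)&(w[...,2]<.022)
P=w[q];A=np.c_[P[:,:2]-P[:,:2].mean(0),np.ones(len(P))];print('plane',np.linalg.lstsq(A,P[:,2],rcond=None)[0])
print('foot',np.median(P[:,2]),R(cv2.minAreaRect((P[:,:2]*1000).astype(np.float32))))
# cover / pad
cv=(w[...,2]>.045)&(w[...,2]<.068)&(hs[...,1]<60)
dark=cv&(hs[...,2]<110)
k,l,st,c=cv2.connectedComponentsWithStats(cv2.morphologyEx(dark.astype(np.uint8)*255,cv2.MORPH_CLOSE,np.ones((7,7))))
for i in range(1,k):
    if st[i,4]>300:
        P=w[(l==i)&cv];print('dark',st[i],np.median(P,0).round(4),R(cv2.minAreaRect((P[:,:2]*1000).astype(np.float32))))
P=w[cv&(hs[...,2]>150)];print('cover',np.percentile(P,[2,50,98],0).round(4))
save('w5',f['color'])
```

```text
[0.4799043  0.12385728 0.18881139] [ 5.15213540e-05  9.98408634e-01  5.63869285e-02 -8.43122410e-04] 7.8333 [-0.37251609  0.18900903 -0.14838196] [ 0.1  -0.23  1.95 -0.    1.42  1.56]
plane [0. 0. 0.]
foot nan [array([0., 0.]), array([0., 0.]), np.float64(0.0)]
dark [ 415   93   55  105 4579] [0.5516 0.0401 0.0599] [array([549.33,  40.61]), array([69.58, 30.56]), np.float64(5.99)]
cover [[ 0.4803 -0.0077  0.0564]
 [ 0.5626  0.0323  0.0584]
 [ 0.6087  0.1612  0.0642]]<stdin>:8: RuntimeWarning: Mean of empty slice.
  ret = um.true_divide(
  return _methods._mean(a, axis=axis, dtype=dtype,
  ret = ret.dtype.type(ret / rcount)
```

View pics/w5.png

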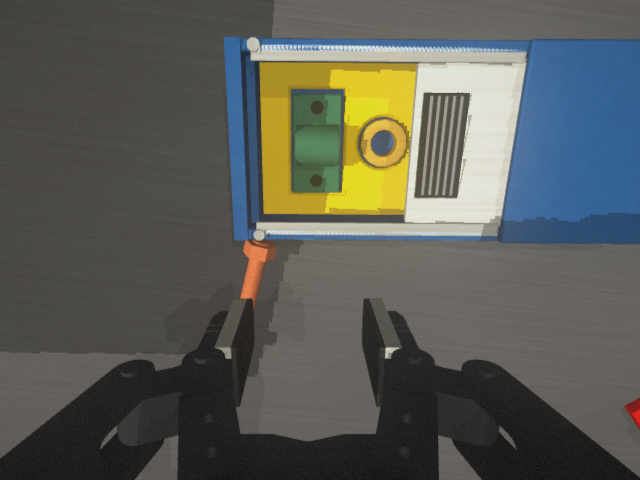

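The block sits in the nest at (318,141), the collar is at (383,142) and the cover pad at (442,145). I check the block's level and work out the press point from the saved frame.

Run:
```python
from m import *
f=load('wrist');w=cloud(f);hs=cv2.cvtColor(f['color'],cv2.COLOR_RGB2HSV)
R=lambda r:[np.round(x,2) for x in r]
q=np.zeros((480,640),bool);q[80:200,282:352]=1
q&=(hs[...,0]>60)&(hs[...,0]<100)&(hs[...,1]>60)&(w[...,2]<.022)
P=w[q];P=P[P[:,2]>.01];A=np.c_[P[:,:2]-P[:,:2].mean(0),np.ones(len(P))];print('plane',np.linalg.lstsq(A,P[:,2],rcond=None)[0])
print('foot',R(cv2.minAreaRect((P[:,:2]*1000).astype(np.float32))))
a=np.deg2rad(6.05);nx=np.array([np.cos(a),np.sin(a)]);ny=np.array([-np.sin(a),np.cos(a)])
n=np.array([.540,.124]);o=n-.018*ny
pad=np.array([.5493,.0406]);print('case o',o,'pad in case',(pad-o)@nx,(pad-o)@ny)
cv=(w[...,2]>.053)&(w[...,2]<.062)&(hs[...,1]<60)&(hs[...,2]>150);q=np.zeros_like(cv);q[80:200,395:500]=1
P=w[cv&q];y=(P[:,:2]-o)@ny;x=(P[:,:2]-o)@nx
k=abs(x)<.04;print('cover y',np.percentile(y[k],[.5,1,50,99,99.5]).round(4),'z',np.percentile(P[k][:,2],[5,50,95]))
```

```text
plane [-0.00047614 -0.00227017  0.01781512]
foot [array([538.63, 125.06]), array([73.51, 36.69]), np.float64(5.94)]
case o [0.54189713 0.10610025] pad in case 0.00045814973515026156 -0.06591567254583723
cover y [-0.1102 -0.1094 -0.0867 -0.0458 -0.0457] z [0.05656817 0.05792317 0.06045936]
```

The block is seated: foot top at 17.8 mm and flat within 0.003 rad. The pad is about 20 mm behind the leading edge, with its top near z 0.060. I shut the fingers and hover just behind the pad's centre.

arm_command([
  [0, [0.06, -0.08, 0], [0, 0, 0]],
  [0, [0.12, -0.16, 0], [0, 0, 0]],
  [0, [0.18, -0.23, -0.03], [0, 0, 0]],
  [0, [0.22, -0.28, -0.1], [0, 0, 0]],
  [0, [0.233, -0.294, -0.19], [0, 0, 0]],
  [0, [0.233, -0.294, -0.28], [0, 0, 0]],
  [0, [0.233, -0.294, -0.34], [0, 0, 0]],
  [0, [0.233, -0.294, -0.37], [0, 0, 0]],
  [0, [0.233, -0.294, -0.385], [0, 0, 0]],
  [0, [0.233, -0.294, -0.395], [0, 0, 0]],
  [0, [0.233, -0.294, -0.395], [0, 0, 0]],
  [0, [0.233, -0.294, -0.395], [0, 0, 0]],
])

```text
time: 8.83
tool_pos: [0.5511, 0.0358, 0.0725]
tool_rot: [0.0, 0.998, 0.057, 0.001]
contact_force: [-0.2, 0.8, 0.2]
gripper_width: -0.0
grasp_force: 0.0
```

arm_command([
  [0, [0, 0, -0.004], [0, 0, 0]],
  [0, [0, 0, -0.008], [0, 0, 0]],
  [0, [0, 0, -0.012], [0, 0, 0]],
  [0, [0, 0, -0.012], [0, 0, 0]],
])

```text
time: 9.17
tool_pos: [0.5502, 0.0358, 0.068]
tool_rot: [0.0, 0.998, 0.056, 0.0]
contact_force: [0.0, 0.1, 0.1]
gripper_width: -0.003
grasp_force: 0.0
```

arm_command([
  [0, [0, 0, -0.004], [0, 0, 0]],
  [0, [0, 0, -0.008], [0, 0, 0]],
  [0, [0, 0, -0.012], [0, 0, 0]],
  [0, [0, 0, -0.016], [0, 0, 0]],
  [0, [0, 0, -0.016], [0, 0, 0]],
])

```text
time: 9.58
tool_pos: [0.5499, 0.0358, 0.0626]
tool_rot: [-0.0, 0.998, 0.056, -0.0]
contact_force: [0.5, -0.3, -0.1]
gripper_width: 0.002
grasp_force: 0.0
```

arm_command([
  [0, [0, 0, -0.003], [0, 0, 0]],
  [0, [0, 0, -0.006], [0, 0, 0]],
  [0, [0, 0, -0.009], [0, 0, 0]],
  [0, [0, 0, -0.009], [0, 0, 0]],
])

```text
time: 9.92
tool_pos: [0.5501, 0.0358, 0.0601]
tool_rot: [-0.0, 0.998, 0.056, -0.0]
contact_force: [-0.4, 0.8, 0.5]
gripper_width: 0.001
grasp_force: 0.0
```

arm_command([
  [0, [0, 0, -0.003], [0, 0, 0]],
  [0, [0, 0, -0.006], [0, 0, 0]],
  [0, [0, 0, -0.006], [0, 0, 0]],
  [0, [0, 0, -0.006], [0, 0, 0]],
])

```text
time: 10.25
tool_pos: [0.5503, 0.0358, 0.0599]
tool_rot: [-0.0, 0.998, 0.056, -0.0]
contact_force: [-4.7, 1.0, 7.6]
gripper_width: -0.001
grasp_force: 3.9
```

arm_command([
  [0, [0, 0, -0.003], [0, 0, 0]],
  [0, [0, 0, -0.005], [0, 0, 0]],
  [0, [0, 0, -0.005], [0, 0, 0]],
  [0, [0, 0, -0.005], [0, 0, 0]],
])

```text
time: 10.58
tool_pos: [0.5504, 0.0359, 0.0597]
tool_rot: [-0.0, 0.998, 0.057, -0.0]
contact_force: [-8.5, 0.3, 14.9]
gripper_width: 0.001
grasp_force: 7.6
```

Contact came at z 0.0599, and the press is now about 15 N. I start a short drag along the case's +y, easing the sideways force, then check.

arm_command([
  [0, [-0.004, 0.003, 0], [0, 0, 0]],
  [0, [-0.005, 0.01, 0], [0, 0, 0]],
  [0, [-0.006, 0.02, 0], [0, 0, 0]],
  [0, [-0.007, 0.03, 0], [0, 0, 0]],
  [0, [-0.008, 0.04, 0], [0, 0, 0]],
  [0, [-0.009, 0.05, 0], [0, 0, 0]],
  [0, [-0.01, 0.06, 0], [0, 0, 0]],
  [0, [-0.01, 0.06, 0], [0, 0, 0]],
])

```text
time: 11.25
tool_pos: [0.5485, 0.0533, 0.0598]
tool_rot: [0.001, 0.998, 0.057, 0.001]
contact_force: [-4.6, -1.7, 11.5]
gripper_width: -0.004
grasp_force: 5.9
```

```bash
cat > cov.py <<'E'
from m import *
a=np.deg2rad(6.05);nx=np.array([np.cos(a),np.sin(a)]);ny=np.array([-np.sin(a),np.cos(a)]);o=np.array([.5419,.1061])
s=monitor.state();print('tcp in case y',(s['tool_pos'][:2]-o)@ny,'x',(s['tool_pos'][:2]-o)@nx)
for n in('wrist','top'):
    f=grab(n);w=cloud(f);hs=cv2.cvtColor(f['color'],cv2.COLOR_RGB2HSV)
    x=(w[...,:2]-o)@nx;y=(w[...,:2]-o)@ny
    q=(w[...,2]>.052)&(w[...,2]<.0615)&(hs[...,1]<50)&(hs[...,2]>150)&(abs(x)<.05)&(y<.1)&(y>-.12)
    print(n,q.sum(),'cover lead y',np.percentile(y[q],[98,99,99.5]).round(4) if q.sum()>20 else '')
E
python3 cov.py
```

```text
tcp in case y -0.053233160139133595 x 0.0009517283798181411
wrist 22834 cover lead y [-0.0299 -0.0293 -0.029 ]
top 192 cover lead y [-0.0296 -0.0289 -0.0288]
```

The cover follows without slip: its lead went from −46 to −29 mm. I continue most of the way.

arm_command([
  [0, [-0.001, 0.01, 0], [0, 0, 0]],
  [0, [-0.003, 0.03, 0], [0, 0, 0]],
  [0, [-0.005, 0.05, 0], [0, 0, 0]],
  [0, [-0.007, 0.07, 0], [0, 0, 0]],
  [0, [-0.009, 0.09, 0], [0, 0, 0]],
  [0, [-0.011, 0.11, 0], [0, 0, 0]],
  [0, [-0.013, 0.13, 0], [0, 0, 0]],
  [0, [-0.015, 0.15, 0], [0, 0, 0]],
  [0, [-0.018, 0.17, 0], [0, 0, 0]],
  [0, [-0.02, 0.19, 0], [0, 0, 0]],
  [0, [-0.021, 0.2, 0], [0, 0, 0]],
  [0, [-0.021, 0.2, 0], [0, 0, 0]],
])

```text
time: 12.35
tool_pos: [0.5421, 0.1139, 0.0598]
tool_rot: [0.0, 0.998, 0.057, 0.001]
contact_force: [-5.6, -1.0, 12.0]
gripper_width: 0.001
grasp_force: 6.1
```

```bash
python3 cov.py
```

```text
tcp in case y 0.0077156698225233 x 0.0009701566700926045
wrist 39617 cover lead y [0.0303 0.0313 0.0318]
top 1325 cover lead y [0.0232 0.028  0.0305]
```

arm_command([
  [0, [-0.001, 0.01, 0], [0, 0, 0]],
  [0, [-0.003, 0.025, 0], [0, 0, 0]],
  [0, [-0.005, 0.045, 0], [0, 0, 0]],
  [0, [-0.007, 0.065, 0], [0, 0, 0]],
  [0, [-0.009, 0.085, 0], [0, 0, 0]],
  [0, [-0.011, 0.1, 0], [0, 0, 0]],
  [0, [-0.011, 0.105, 0], [0, 0, 0]],
  [0, [-0.011, 0.105, 0], [0, 0, 0]],
])

```text
time: 13.12
tool_pos: [0.5387, 0.1453, 0.0598]
tool_rot: [0.0, 0.998, 0.057, 0.001]
contact_force: [-5.2, -1.1, 12.5]
gripper_width: -0.002
grasp_force: 6.2
```

arm_command([
  [0, [0, 0.004, 0], [0, 0, 0]],
  [0, [-0.001, 0.008, 0], [0, 0, 0]],
  [0, [-0.001, 0.01, 0], [0, 0, 0]],
  [0, [-0.001, 0.01, 0], [0, 0, 0]],
])

```text
time: 13.45
tool_pos: [0.5385, 0.1478, 0.0598]
tool_rot: [0.001, 0.998, 0.057, 0.001]
contact_force: [-5.5, -3.2, 11.9]
gripper_width: -0.001
grasp_force: 6.2
```

```bash
python3 cov.py
```

```text
tcp in case y 0.041868681559625635 x 0.000977077926298614
wrist 49943 cover lead y [0.0599 0.0635 0.0648]
top 1992 cover lead y [0.0511 0.0595 0.0632]
```

arm_command([
  [0, [0, 0.003, 0], [0, 0, 0]],
  [0, [-0.001, 0.006, 0], [0, 0, 0]],
  [0, [-0.001, 0.006, 0], [0, 0, 0]],
  [0, [-0.001, 0.006, 0], [0, 0, 0]],
])

```text
time: 13.88
tool_pos: [0.5383, 0.1493, 0.0598]
tool_rot: [0.001, 0.998, 0.057, 0.001]
contact_force: [-4.4, -4.3, 11.8]
gripper_width: 0.004
grasp_force: 6.1
```

arm_command([
  [0, [0, 0.003, 0], [0, 0, 0]],
  [0, [0, 0.006, 0], [0, 0, 0]],
  [0, [0, 0.006, 0], [0, 0, 0]],
  [0, [0, 0.006, 0], [0, 0, 0]],
])

```text
time: 14.22
tool_pos: [0.5387, 0.1504, 0.0597]
tool_rot: [0.002, 0.998, 0.057, 0.001]
contact_force: [-3.5, -6.2, 10.9]
gripper_width: 0.003
grasp_force: 5.6
```

arm_command([
  [0, [0, 0.004, 0], [0, 0, 0]],
  [0, [0, 0.008, 0], [0, 0, 0]],
  [0, [0, 0.008, 0], [0, 0, 0]],
  [0, [0, 0.008, 0], [0, 0, 0]],
])

```text
time: 14.55
tool_pos: [0.5393, 0.1531, 0.0598]
tool_rot: [0.001, 0.998, 0.057, 0.002]
contact_force: [-1.1, -5.7, 9.4]
gripper_width: 0.003
grasp_force: 4.7
```

```bash
python3 cov.py
```

```text
tcp in case y 0.04700096861431638 x 0.0023318430538509785
wrist 52246 cover lead y [0.0628 0.0654 0.0664]
top 2095 cover lead y [0.0524 0.061  0.0647]
```

The fingers now slip at 5.7 N while the cover stays put, so it is against the stop. I lift off and check.

arm_command([
  [0, [0, 0, 0.02], [0, 0, 0]],
  [0, [0, 0, 0.08], [0, 0, 0]],
  [0, [-0.05, 0, 0.2], [0, 0, 0]],
  [0, [-0.13, 0, 0.32], [0, 0, 0]],
  [0, [-0.2, 0, 0.42], [0, 0, 0]],
  [0, [-0.25, 0, 0.48], [0, 0, 0]],
  [0, [-0.25, 0, 0.48], [0, 0, 0]],
  [0, [-0.25, 0, 0.48], [0, 0, 0]],
  [0, [-0.25, 0, 0.48], [0, 0, 0]],
])

```text
time: 15.4
tool_pos: [0.4617, 0.1542, 0.1998]
tool_rot: [0.0, 0.998, 0.056, -0.001]
contact_force: [0.5, -0.4, -0.6]
gripper_width: 0.001
grasp_force: 0.0
```

```bash
python3 cov.py
python3 - <<'E'
from m import *
f=load('wrist');w=cloud(f);hs=cv2.cvtColor(f['color'],cv2.COLOR_RGB2HSV);save('w6',f['color'])
a=np.deg2rad(6.05);ny=np.array([-np.sin(a),np.cos(a)]);o=np.array([.5419,.1061])
q=(w[...,2]>.052)&(w[...,2]<.066)&(hs[...,1]<60)&(hs[...,2]<110)
k,l,st,c=cv2.connectedComponentsWithStats(cv2.morphologyEx(q.astype(np.uint8)*255,cv2.MORPH_CLOSE,np.ones((7,7))))
i=1+st[1:,4].argmax();P=w[(l==i)&q];r=cv2.minAreaRect((P[:,:2]*1000).astype(np.float32));print(r,(np.array(r[0])/1000-o)@ny)
print(monitor.state()['contact_force'])
E
```

```text
tcp in case y 0.0563127263031311 x -0.07469102970492447
wrist 35350 cover lead y [0.0648 0.0662 0.067 ]
top 2659 cover lead y [0.059  0.0644 0.0662]
((537.3345947265625, 153.7588653564453), (69.4046401977539, 29.71497344970703), 6.195101737976074) 0.04787459655565604
[-0.62792154  0.49359518 -0.0701688 ]
```

View pics/w6.png

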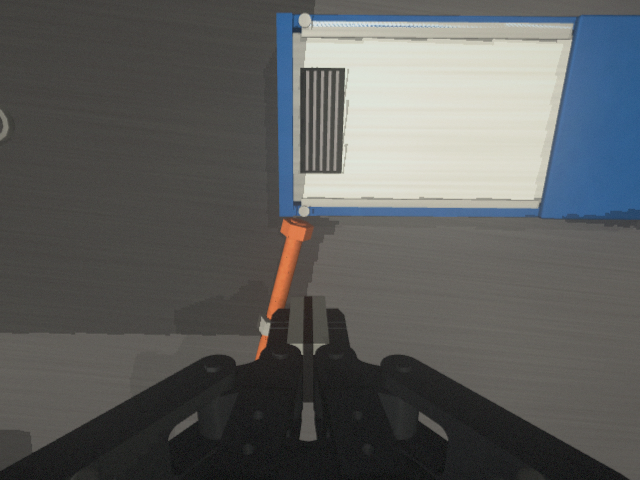

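The pad now sits at the end stop (322,120). Its centre is at case y 47.9 mm, so the leading edge is at 67.9 mm against the lip at 68 mm. The cover is home and the robot is clear, so I hand in.

```bash
python3 -c "
from plant import manip
print(manip.job_done())"
```

```text
the job is handed in; nothing more can be done
None
```

I handed the job in: the green block sits flat in the rectangular nest, the cover is home against the end stop (leading edge measured at 67.9 mm, lip at 68 mm), and the arm is clear; the hand-in returned no verdict.

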